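Build up press tooling on a bolster

TASK

Set up the tooling for pressing a bush out of its housing: lay the two matching parallel blocks on the bolster, one centred on each land and lengthwise along the slot; then lay the bearing housing flat across both blocks, bridging the slot and centred on the bolster, boss upwards; last, stand the driver in the housing's bore, pilot down, until its collar rests on the boss. Set each piece down rather than dropping it, and leave the odd low block and the grease tin where they are.

Things in the scene. Friction and masses are not known exactly. Their poses are not given: they have to be found in the camera images.
- bolster: Fixed bolster plate, green foot, two dark steel lands; 110 (x) x 160 (y) x 30 mm high, yawed. Origin: centre of its underside, on the bench (z = 0). A slot 40 mm wide, 16 mm deep runs along its x axis through the middle; either side is a flat land 60 mm wide (y), 110 mm long (x), its top at z = 30 mm, its centre at y = +50 or -50 mm.
- block_a: Loose bright steel parallel block, 80 (x) x 30 (y) x 40 mm high, about 0.7 kg, lying on its 80 x 30 face. Origin: centre of its underside; x axis along its length. Twin of block_b; either goes on either land.
- block_b: Loose bright steel parallel block, 80 (x) x 30 (y) x 40 mm high, the twin of block_a. Origin: centre of its underside; x axis along its length.
- odd_block: Loose steel block that does not belong: only 55 (x) x 30 (y) x 22 mm high. Origin: centre of its underside. Leave it alone.
- housing: Loose aluminium bearing housing, about 0.45 kg, lying boss up: flange plate 60 (x) x 130 (y) x 20 mm thick; round boss in the middle, 52 mm in diameter, its top 34 mm above the underside; bore 34 mm in diameter through both. Origin: centre of its underside; z along the bore, y along its length. Grip it across the 60 mm width or by the boss. Its ends are alike.
- driver: Loose steel punch, about 0.39 kg, 62 mm tall, standing on its pilot. Pilot 28 mm diameter, 20 mm long, its end tapered to 21 mm over the last 4 mm; collar 46 mm diameter from z = 20 to 28 mm; round shank 30 mm diameter from z = 28 to 62 mm, to grip. Origin: centre of the pilot's end face; z up. With the collar on the boss its origin is 14 mm above the housing's.
- tin: Loose round grease tin with a brown label, 58 mm in diameter, 50 mm high. Origin: centre of its underside. Leave it alone.
Mind the look-alikes: they are no part of the job. Leave any purple or turquoise look-alike of the driver alone.

How it is judged (in metres and radians):
On the way, in this order (a step that is already met when the one before it is completed fails the run):
1. both matching blocks lie on the lands, let go (((x of block_a in the frame of bolster between -0.012 and 0.012 m and y of block_a in the frame of bolster between 0.038 and 0.062 m and z of block_a in the frame of bolster between 0.026 and 0.034 m and angle between the x axis of each of block_a, block_b and the x axis of bolster, either way round below 0.15 rad and angle between each of block_a, block_b's own z axis and vertical below 0.06 rad and x of block_b in the frame of bolster between -0.012 and 0.012 m and y of block_b in the frame of bolster between -0.062 and -0.038 m and z of block_b in the frame of bolster between 0.026 and 0.034 m) or (x of block_a in the frame of bolster between -0.012 and 0.012 m and y of block_a in the frame of bolster between -0.062 and -0.038 m and z of block_a in the frame of bolster between 0.026 and 0.034 m and angle between the x axis of each of block_a, block_b and the x axis of bolster, either way round below 0.15 rad and angle between each of block_a, block_b's own z axis and vertical below 0.06 rad and x of block_b in the frame of bolster between -0.012 and 0.012 m and y of block_b in the frame of bolster between 0.038 and 0.062 m and z of block_b in the frame of bolster between 0.026 and 0.034 m)) and linear speed of each of block_a, block_b below 0.02 m/s and angular speed of each of block_a, block_b below 0.2 rad/s and contact force between each of block_a, block_b and the fingers below 0.1 N), for 0.2 s.
2. the housing lies across the two blocks, let go (horizontal distance between housing and bolster below 0.012 m and angle between the y axis of housing and the y axis of bolster, either way round below 0.15 rad and angle between housing's own z axis and vertical below 0.05 rad and z of housing in the frame of bolster between 0.065 and 0.075 m and linear speed of housing below 0.02 m/s and angular speed of housing below 0.2 rad/s and contact force between housing and the fingers below 0.1 N), for 0.2 s.
3. the driver stands in the housing's bore, let go (horizontal distance between driver and housing below 0.006 m and angle between driver's own z axis and vertical below 0.07 rad and z of driver in the frame of housing between 0.01 and 0.018 m and linear speed of driver below 0.02 m/s and angular speed of driver below 0.2 rad/s and contact force between driver and the fingers below 0.1 N), for 0.2 s.
At the end, for the whole second after the job is handed in: A matching block on each land (12 mm in x and y, 0.15 rad of the slot); housing level on both (12 mm from the bolster centre, 0.15 rad of square across, height 5 mm); driver upright in the bore (6 mm, 0.07 rad), collar on the boss (4 mm); all four released and at rest (all of step 1 and all of step 2 and all of step 3); the robot touches nothing.
It fails at once if the odd block is moved by more than 30 mm (distance of odd_block from where it was at the start of the episode above 0.03 m).
It fails at once if the grease tin is moved by more than 30 mm (distance of tin from where it was at the start of the episode above 0.03 m).
It fails at once if a piece is dropped (moving faster than 0.6 m/s while not held) ((linear speed of block_a above 0.6 m/s and contact force between block_a and the fingers below 0.1 N) or (linear speed of block_b above 0.6 m/s and contact force between block_b and the fingers below 0.1 N) or (linear speed of housing above 0.6 m/s and contact force between housing and the fingers below 0.1 N) or (linear speed of driver above 0.6 m/s and contact force between driver and the fingers below 0.1 N)).
It also fails if it takes over 125 s, if anything falls off the work surface, if the arm or the gripper's body presses on something with over 40 N, if the wrist force passes 120 N, or if a joint passes its speed limit or range.

ROBOT

A 6-joint arm with a two-finger parallel gripper is mounted at the origin on the work surface. World frame = base frame: x ahead of the robot, y to its left, z up, the work surface at z = 0. Lengths are in mm, angles in rad, forces in N, time in s.
With the tool pointing down it reaches from about 350 to 975 mm from the base axis. Payload 4.9 kg.
Tool frame: the origin (TCP) lies where the fingers leave the gripper's body, on its centre line; the fingertips stand 73 mm ahead of it and the grasp point (between the pads) lies 54 mm ahead of it; z points along the fingers, y is the line along which they close (so a half turn about z gives the same grasp; the last joint's range is limited). The gripper opens to 85 mm and grips with 20 to 120 N. Pads are 22 mm wide; open, the fingers measure 114 mm over their backs; the gripper's body (76 mm by 85 mm) begins 54 mm behind the grasp point. The pads swing forward as they close: fully open they stand 13 mm farther back than shut.
Start: joints at [-1.259, 0.053, 1.613, -0, 1.476, -0.119], TCP at [260.991, -567.878, 303.904] pointing down, gripper open.
Joint ranges: [-3.01, 3.01], [-1.01, 2.22], [0.06, 2.58], [-1.02, 4.17], [0.09, 2.62], [-3.14, 3.14]. Speed limits (rad/s): [2.57, 2.57, 3.14, 3.14, 3.14, 3.14].

INTERFACE

Orientations are given as a unit quaternion [x, y, z, w].
In Python, from plant import get_state, snapshot, camera_params, hand_in gives the robot as it stands.
- The arm moves only by the tool move_arm, never from a script. Its argument "commands" is a list of rows, each a list of 3 entries, a list of its own where there are three numbers: the closure, from -1 (fully open) to 1 (shut), then the shift along the tool's x, y, z in mm, then the turn, a rotation vector about the tool's x, y, z in rad. In form: [[hand, [tx, ty, tz], [rx, ry, rz]], ...]. A call has 1 to 20 rows; each row is the pose to reach, as a shift and turn from the pose commanded when the call began, along the tool's axes at that moment; what a row does not reach only later rows make up. A row lasts 1/8 s, in which the tool goes at most 62.5 mm and 10.7 degrees, less where a joint would pass 70% of its speed; a pose out of reach is approached as far as the arm can. A call with a gripper value outside its range is refused whole. The fingers move at their own pace and stop on an object; "grip_force" is the grip in N (left out, the last holds). Time passes only in rows, so rows that repeat a pose let the fingers close. It gives the time, the measured TCP pose, the force, the opening and the grip force at its end, in the units of the state.
- get_state(): the state, without advancing time (a new reading comes with each control period).
- snapshot(name): name is "scene" or "top"; returns (picture, depth): 420x560x3 uint8, red, green, blue; 420x560 float32, mm along the optical axis (not along the pixel's ray), 0 where there is no reading.
- camera_params(name): a dict with "K" (3x3 intrinsics, pixels), "origin" and "orientation" of the camera in the world. Camera axes: x right, y down, z forward; pixel columns grow to the right and rows downward; lengths in mm; the calibration is good to about 2 mm. A picture is of the moment at which its call begins. camera_params takes no time and is no camera call.
- hand_in(): hands the job in; it is judged then, once.
The state is a dict: "t": time; "joint_pos": joint angles; "dq": joint speeds; "joint_torque": joint torques, N m; "eef_pos": TCP position; "tcp_rot": TCP orientation; "force": force on the tool from outside, world axes, zero at the start; "wrist_torque": the same for the moment, N m; "width": opening from 0.0 (shut) to 1.0 (fully open); "grip_force": force on a finger pad.
Only numpy, scipy, OpenCV 4.12 (cv2) and the standard library are available. Lean on these libraries where they do the work, as an engineer would, in place of code of your own. Each camera call takes 0.05 s, during which the arm holds its last target. There are 200 camera calls.

## Working session

There is one attempt and no reset: what is moved stays moved. The work goes in short steps, Python scripts to look and compute and a tool call to move; the robot and the scene stay as the last step left them, time stands still between calls to the robot, and variables do not carry over. Pictures are saved under pics/ and viewed, at most 14 in all, crops included, and the job is handed in when it is done.

Besides the shell and the picture viewer there is one more tool, called after ">>>" as name([rows], argument=value, ...), one row to a line, values as JSON. move_arm: Moves the arm, as the interface text tells. Its arguments: {"type":"object","properties":{"commands":{"type":"array"},"grip_force":{"type":"number"}},"required":["commands"]}

```bash
mkdir -p pics; ls; python3 - <<'E'
from plant import *
import cv2,numpy as np
for n in("scene","top"):
    p,d=snapshot(n); cv2.imwrite(f"pics/{n}0.png",cv2.cvtColor(p,cv2.COLOR_RGB2BGR)); np.save(f"{n}0.npy",d); print(n,camera_params(n),(d>0).mean())
print(get_state())
E
```

```text
pics
scene {'K': array([[406.83188177,   0.        , 290.56447535],
       [  0.        , 406.83188177, 205.93708463],
       [  0.        ,   0.        ,   1.        ]]), 'origin': array([1245.88524236, -115.6696115 ,  538.85497144]), 'orientation': array([ 0.65106141,  0.59633698, -0.30782108, -0.35460884])} 0.9959906462585034
top {'K': array([[425.18969302,   0.        , 285.50827152],
       [  0.        , 425.18969302, 208.04112091],
       [  0.        ,   0.        ,   1.        ]]), 'origin': array([ 392.42036156,  -27.99226529, 1025.44886439]), 'orientation': array([-0.70351339,  0.70705034, -0.04843791,  0.05293854])} 0.9960756802721088
{'t': 0.1, 'joint_pos': array([-1.25900559e+00,  5.33258442e-02,  1.61412328e+00,  1.58400603e-05,
        1.47598767e+00, -1.19011158e-01]), 'dq': array([ 0.00071526, -0.00083101, -0.00453918,  0.00067805,  0.00150926,
        0.00038067]), 'joint_torque': array([ 6.11625292e-04, -3.94907463e+01, -3.71363032e+01, -1.05640179e-04,
        3.93429204e-03,  6.22088301e-07]), 'eef_pos': array([ 260.86929789, -567.50039442,  302.78408372]), 'tcp_rot': array([ 9.76890521e-01,  2.13738296e-01, -8.08933081e-05, -9.18547650e-04]), 'force': array([ 0.80350692,  1.37742244, -0.28011645]), 'wrist_torque': array([-0.01283464,  0.01061279,  0.00736707]), 'grip_force': 0.0, 'width': 0.9966960345896858}
```

View pics/scene0.png

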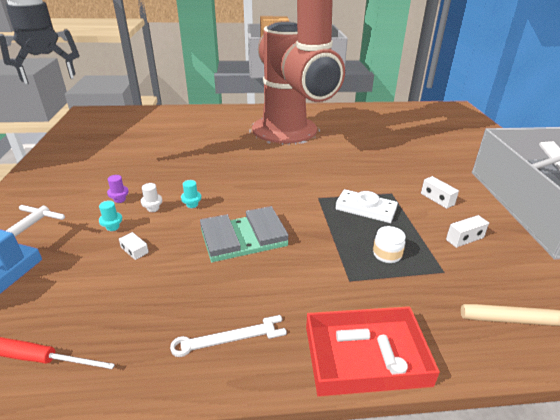

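View pics/top0.png

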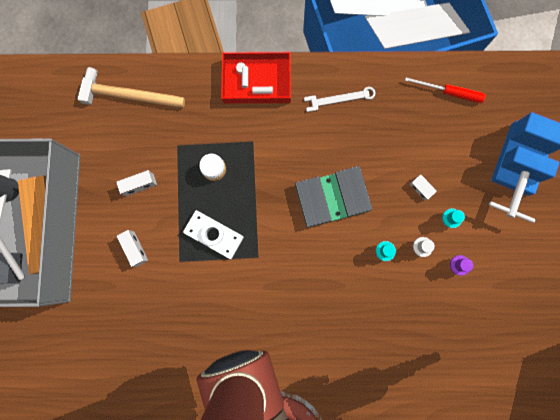

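The scene view and the top view agree. Candidates in top pixels:
- **Driver:** white/steel one at (424,247) is the choice. The turquoise ones at (386,251) and (454,217) and the purple one at (461,265) are look-alikes.
- **Blocks:** (136,183) and (131,248) are the long twins. (424,187) is the short odd block.
- **Other pieces:** housing at (212,234), tin at (212,167), bolster at (334,196).

Next I measure from both cameras and check a close crop.

```bash
cat > h.py <<'E'
from plant import *
import cv2,numpy as np
from scipy.spatial.transform import Rotation as R
def cloud(n,d):
    c=camera_params(n);K=c["K"];v,u=np.mgrid[:420,:560]
    r=np.stack([(u-K[0,2])/K[0,0],(v-K[1,2])/K[1,1],np.ones(u.shape)],-1)
    return (r*d[...,None])@R.from_quat(c["orientation"]).as_matrix().T+c["origin"]
def rays(n,uv):
    c=camera_params(n);K=c["K"];uv=np.atleast_2d(uv).astype(float)
    r=np.c_[(uv-K[:2,2])/[K[0,0],K[1,1]],np.ones(len(uv))]
    return c["origin"],r@R.from_quat(c["orientation"]).as_matrix().T
def onplane(n,uv,z):
    o,r=rays(n,uv); return (o+r*((z-o[2])/r[:,2:]))[:,:2]
def proj(n,p):
    c=camera_params(n);q=(np.atleast_2d(p)-c["origin"])@R.from_quat(c["orientation"]).as_matrix();q=q/q[:,2:]
    return (q@c["K"].T)[:,:2]
def rect(xy):
    (cx,cy),(w,h),a=cv2.minAreaRect(xy.astype(np.float32))
    if w<h: w,h,a=h,w,a+90
    return np.round([cx,cy,w,h,(a+90)%180-90],1)
E
python3 - <<'E'
from h import *
t=np.load("top0.npy");s=np.load("scene0.npy");ct=cloud("top",t);cs=cloud("scene",s)
pix=dict(blk1=(136,183),blk2=(131,248),odd=(424,187),tin=(212,167),housing=(212,234),bol=(334,196),drv=(424,247),tqA=(386,251),tqB=(454,217),pur=(461,265))
# table height
print("table z",np.median(ct[270:300,280:350,2]),np.median(cs[260:300,100:250,2]))
img=cv2.imread("pics/top0.png")
z=ct[...,2]; lab=cv2.connectedComponents((z>8).astype(np.uint8))[1]
for k,(u,v) in pix.items():
    m=lab==np.bincount(lab[v-8:v+9,u-8:u+9].ravel())[1:].argmax()+1 if (lab[v-8:v+9,u-8:u+9]>0).any() else None
    if m is None: print(k,"none");continue
    ztop=np.percentile(z[m],85)
    mm=m&(abs(z-ztop)<4)
    ys,xs=np.nonzero(mm); xy=onplane("top",np.c_[xs,ys],ztop)
    # scene: points near same xy
    c=xy.mean(0); q=cs.reshape(-1,3); q=q[(np.hypot(*(q[:,:2]-c).T)<75)&(abs(q[:,2]-ztop)<4)] if ztop<200 else q[:0]
    zt=q[:,2]
    print(k,m.sum(),"ztop %.1f"%ztop,rect(xy),"mean",xy.mean(0).round(1),"| scene",rect(q[:,:2]) if len(q)>4 else None,np.median(zt).round(1) if len(q) else None)
a=cv2.resize(img[165:290,340:500],None,fx=3.5,fy=3.5,interpolation=cv2.INTER_CUBIC)
b=cv2.resize(img[150:275,100:260],None,fx=3.5,fy=3.5,interpolation=cv2.INTER_CUBIC)[:,:240]
b2=cv2.resize(cv2.imread("pics/scene0.png")[165:265,90:210],(240,200),interpolation=cv2.INTER_CUBIC)
cv2.imwrite("pics/crop0.png",np.hstack([a,np.vstack([b[:237],b2])[:437] if 0 else b]))
E
```

```text
table z -1.4139338161844535 0.9849973511393273
blk1 571 ztop 40.4 [599.2 336.3  79.8  30.4 -69.6] mean [599.3 336.1] | scene [600.1 336.6  82.4  32.  -70.1] 40.6
blk2 598 ztop 40.5 [443.  339.4  80.1  30.5  28.7] mean [442.9 339.6] | scene [444.  339.9  81.8  34.1  29.2] 40.5
odd 328 ztop 22.0 [ 586.4 -352.9   54.9   29.8   42.7] mean [ 585.9 -353.6] | scene [ 570.7 -370.5  104.1   30.    41.9] 22.9
tin 532 ztop 50.1 [635.7 154.1  50.8  49.6   1. ] mean [636.5 153.8] | scene [638.4 153.9  52.1  51.8 -38. ] 50.7
housing 1260 ztop 30.5 [475.7 150.8  51.   50.   27.2] mean [475.7 151.3] | scene [477.4 150.2  51.4  49.2 -34.6] 32.2
bol 3113 ztop 30.0 [ 564.3 -135.3  159.7  109.8  -75.5] mean [ 563.9 -134.9] | scene [ 564.2 -134.8  149.8  114.9  -76.6] 30.9
drv 321 ztop 60.9 [ 443.5 -341.3   27.5   27.    89.7] mean [ 443.4 -341.6] | scene [ 445.  -312.5   89.3   29.1   89.8] 62.4
tqA 305 ztop 61.0 [ 434.  -254.9   28.5   27.7  -34.4] mean [ 433.6 -254.7] | scene [ 433.5 -284.5   86.4   27.3   83.6] 62.7
tqB 338 ztop 60.9 [ 510.2 -414.    29.8   25.3   89.7] mean [ 509.9 -413.9] | scene [ 512.6 -414.8   29.    28.6  -48.2] 62.5
pur 351 ztop 60.6 [ 400.4 -426.4   27.3   26.8   -3.6] mean [ 400.1 -426. ] | scene [ 403.  -426.9   28.4   27.9   11.1] 62.4
```

View pics/crop0.png

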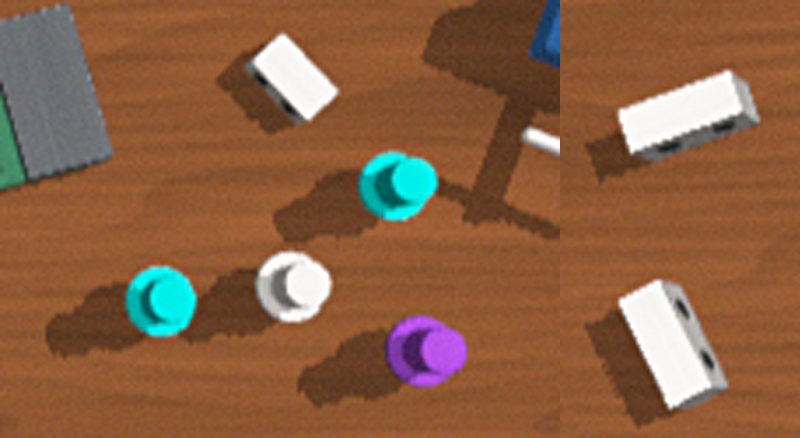

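The crop confirms the choice: the white driver stands between turquoise and purple ones, and the twin blocks are clearly longer than the odd one. Heights from the two views agree with the text. Next: the housing's flange angle and the first move.

```bash
cat >> h.py <<'E'
def go(*wps):
    """waypoints (x,y,ztcp,alphadeg): deltas in present tool axes"""
    s=get_state(); Rm=R.from_quat(s["tcp_rot"]).as_matrix(); a0=np.arctan2(Rm[1,0],Rm[0,0])
    Rc=np.array([[np.cos(a0),np.sin(a0),0],[np.sin(a0),-np.cos(a0),0],[0,0,-1]])
    print("t %.2f"%s["t"],s["eef_pos"].round(1),"yaw %.2f"%np.degrees(a0),"tilt %.4f %.4f"%tuple(Rm[:2,2]),"F",s["force"].round(1),"w %.3f"%s["width"],"grip",s["grip_force"],"j6 %.2f"%s["joint_pos"][5])
    for w in wps:
        d=Rc.T@(np.array(w[:3])-s["eef_pos"]); r=-(np.radians(w[3])-a0); r=(r+np.pi)%(2*np.pi)-np.pi
        print(w,"->",d.round(1),"rz %.3f"%r)
E
python3 - <<'E'
from h import *
for n in("top","scene"):
    c=cloud(n,np.load(n+"0.npy")); 
    off=-1.2 if n=="top" else 1
    m=(np.hypot(c[...,0]-476,c[...,1]-151)<80)&(c[...,2]>14)&(c[...,2]<26)
    print("flange",n,np.median(c[m][:,2]),rect(c[m][:,:2]), rect(onplane(n,np.argwhere(m)[:,::-1],20)))
    m=(np.hypot(c[...,0]-476,c[...,1]-151)<45)&(c[...,2]>29)&(c[...,2]<40)
    print("boss",n,np.median(c[m][:,2]),cv2.minEnclosingCircle(onplane(n,np.argwhere(m)[:,::-1],34).astype(np.float32)))
    m=(np.hypot(c[...,0]-444,c[...,1]+341)<40)&(c[...,2]>56)
    print("drv",n,np.median(c[m][:,2]),cv2.minEnclosingCircle(onplane(n,np.argwhere(m)[:,::-1],62).astype(np.float32)))
    m=(np.hypot(c[...,0]-564,c[...,1]+135)<110)&(c[...,2]>25)
    print("bol",n,np.median(c[m][:,2]),rect(onplane(n,np.argwhere(m)[:,::-1],30)))
go((599.7,336.4,200,110.2),(599.7,336.4,79,110.2))
E
```

```text
flange top 18.76128762285464 [475.6 151.4 130.7  59.9  60.9] [475.3 150.8 130.6  59.8  60.8]
boss top 32.291901063652176 ((475.1236572265625, 150.51808166503906), 25.660274505615234)
drv top 60.28249641544346 ((443.3745422363281, -340.9332580566406), 14.743996620178223)
bol top 28.581906232658355 [ 564.4 -135.3  159.7  109.9  -75.5]
flange scene 20.73431680436795 [476.2 150.4 130.   63.9  60.2] [479.1 148.8 130.9  71.5  60.9]
boss scene 34.00896166697902 ((479.24798583984375, 150.29515075683594), 29.461339950561523)
drv scene 62.3851089058233 ((447.4757080078125, -340.77325439453125), 19.619089126586914)
bol scene 30.89578768558337 [ 568.2 -135.6  160.6  118.3  -75.4]
t 0.10 [ 260.9 -567.5  302.8] yaw 24.68 tilt -0.0006 0.0018 F [ 0.8  1.4 -0.3] w 0.997 grip 0.0 j6 -0.12
(599.7, 336.4, 200, 110.2) -> [ 685.3 -679.8  102.8] rz -1.493
(599.7, 336.4, 79, 110.2) -> [ 685.3 -679.8  223.8] rz -1.493
```

>>> move_arm([
  [-1,[685,-680,60],[0,0,-1.493]],
  [-1,[685,-680,60],[0,0,-1.493]],
  [-1,[685,-680,60],[0,0,-1.493]],
  [-1,[685,-680,60],[0,0,-1.493]],
  [-1,[685,-680,60],[0,0,-1.493]],
  [-1,[685,-680,60],[0,0,-1.493]],
  [-1,[685,-680,60],[0,0,-1.493]],
  [-1,[685,-680,60],[0,0,-1.493]],
  [-1,[685,-680,60],[0,0,-1.493]],
  [-1,[685,-680,60],[0,0,-1.493]],
  [-1,[685,-680,60],[0,0,-1.493]],
  [-1,[685,-680,60],[0,0,-1.493]],
  [-1,[685,-680,60],[0,0,-1.493]],
  [-1,[685,-680,60],[0,0,-1.493]],
  [-1,[685,-680,60],[0,0,-1.493]],
  [-1,[685,-680,60],[0,0,-1.493]],
  [-1,[685,-680,60],[0,0,-1.493]],
  [-1,[685,-680,100],[0,0,-1.493]],
  [-1,[685,-680,100],[0,0,-1.493]],
  [-1,[685,-680,100],[0,0,-1.493]],
])

```text
t: 2.6
eef_pos: [599.5, 335.4, 204.7]
tcp_rot: [0.572, 0.82, 0.0, 0.0]
force: [1.1, 0.9, -0.0]
width: 1.003
grip_force: 0.0
```

```bash
python3 -c "
from h import *
go((599.7,336.4,79,110.2))"
```

```text
t 2.60 [599.5 335.4 204.7] yaw 110.18 tilt 0.0002 0.0000 F [ 1.1  0.9 -0. ] w 1.003 grip 0.0 j6 0.05
(599.7, 336.4, 79, 110.2) -> [  0.9   0.5 125.7] rz -0.000
```

>>> move_arm([
  [-1,[1,0.5,50],[0,0,0]],
  [-1,[1,0.5,90],[0,0,0]],
  [-1,[1,0.5,115],[0,0,0]],
  [-1,[1,0.5,125],[0,0,0]],
  [-1,[1,0.5,125],[0,0,0]],
  [1,[1,0.5,125],[0,0,0]],
  [1,[1,0.5,125],[0,0,0]],
  [1,[1,0.5,125],[0,0,0]],
  [1,[1,0.5,125],[0,0,0]],
  [1,[1,0.5,125],[0,0,0]],
  [1,[1,0.5,125],[0,0,0]],
  [1,[1,0.5,125],[0,0,0]],
], grip_force=70)

```text
t: 4.1
eef_pos: [600.4, 337.5, 80.2]
tcp_rot: [0.572, 0.82, 0.001, 0.001]
force: [1.0, 0.9, 5.7]
width: 0.34
grip_force: 70.9
```

```bash
python3 -c "
from h import *
go((599.7,336.4,180,110.2),(576.8,-183.4,180,14.5))"
```

```text
t 4.10 [600.4 337.5  80.2] yaw 110.23 tilt 0.0022 0.0010 F [1.  0.9 5.7] w 0.340 grip 70.92055678367615 j6 0.05
(599.7, 336.4, 180, 110.2) -> [ -0.8  -1.1 -99.8] rz 0.000
(576.8, -183.4, 180, 14.5) -> [-480.7 -202.3  -99.8] rz 1.671
```

>>> move_arm([
  [1,[0,0,-30],[0,0,0]],
  [1,[0,0,-70],[0,0,0]],
  [1,[0,0,-100],[0,0,0]],
  [1,[-30,-13,-100],[0,0,0.1]],
  [1,[-70,-29,-100],[0,0,0.25]],
  [1,[-110,-46,-100],[0,0,0.4]],
  [1,[-150,-63,-100],[0,0,0.55]],
  [1,[-190,-80,-100],[0,0,0.7]],
  [1,[-230,-97,-100],[0,0,0.85]],
  [1,[-270,-114,-100],[0,0,1.0]],
  [1,[-310,-130,-100],[0,0,1.15]],
  [1,[-350,-147,-100],[0,0,1.3]],
  [1,[-390,-164,-100],[0,0,1.45]],
  [1,[-430,-181,-100],[0,0,1.6]],
  [1,[-460,-194,-100],[0,0,1.67]],
  [1,[-480,-202,-100],[0,0,1.67]],
  [1,[-480,-202,-100],[0,0,1.67]],
  [1,[-480,-202,-100],[0,0,1.67]],
])

```text
t: 6.35
eef_pos: [575.4, -182.0, 177.6]
tcp_rot: [0.992, 0.127, -0.001, -0.001]
force: [-0.3, -0.4, -7.7]
width: 0.337
grip_force: 71.1
```

```bash
python3 - <<'E'
from h import *
go((576.8,-183.4,180,14.5),(576.8,-183.4,110.5,14.5))
p,d=snapshot("scene"); cv2.imwrite("pics/s1.png",cv2.cvtColor(p,cv2.COLOR_RGB2BGR))
E
```

```text
t 6.35 [ 575.4 -182.   177.6] yaw 14.61 tilt -0.0023 0.0018 F [-0.3 -0.4 -7.7] w 0.337 grip 71.10995292663574 j6 0.89
(576.8, -183.4, 180, 14.5) -> [ 1.   1.7 -2.4] rz 0.002
(576.8, -183.4, 110.5, 14.5) -> [ 1.   1.7 67.1] rz 0.002
```

View pics/s1.png

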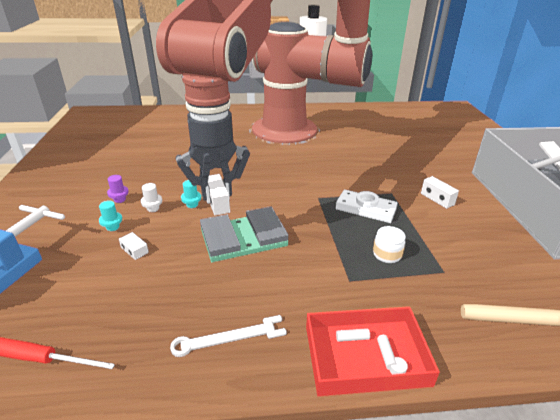

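The block is held level at about (217,193), above the bolster. I lower it slowly until it touches.

>>> move_arm([
  [1,[1,1.5,20],[0,0,0]],
  [1,[1,1.5,40],[0,0,0]],
  [1,[1,1.5,54],[0,0,0]],
  [1,[1,1.5,61],[0,0,0]],
  [1,[1,1.5,64],[0,0,0]],
  [1,[1,1.5,65],[0,0,0]],
  [1,[1,1.5,66],[0,0,0]],
  [1,[1,1.5,66],[0,0,0]],
])

```text
t: 7.4
eef_pos: [577.5, -184.4, 113.4]
tcp_rot: [0.992, 0.127, 0.0, 0.0]
force: [0.2, -0.5, -8.4]
width: 0.338
grip_force: 71.2
```

```bash
python3 -c "
from h import *
go((576.8,-183.4,110.2,14.5))"
```

```text
t 7.40 [ 577.5 -184.4  113.4] yaw 14.54 tilt 0.0007 -0.0004 F [ 0.2 -0.5 -8.4] w 0.338 grip 71.21176600456238 j6 0.89
(576.8, -183.4, 110.2, 14.5) -> [-0.5 -1.2  3.2] rz 0.001
```

>>> move_arm([
  [1,[-0.5,-1,1],[0,0,0]],
  [1,[-0.5,-1,2],[0,0,0]],
  [1,[-0.5,-1,3],[0,0,0]],
  [1,[-0.5,-1,3.5],[0,0,0]],
  [1,[-0.5,-1,3.5],[0,0,0]],
])

```text
t: 8.02
eef_pos: [576.8, -183.5, 110.2]
tcp_rot: [0.992, 0.127, 0.0, 0.0]
force: [-3.4, 1.1, 0.0]
width: 0.341
grip_force: 71.9
```

>>> move_arm([
  [0.2,[0,0,0],[0,0,0]],
  [0,[0,0,0],[0,0,0]],
  [-0.5,[0,0,0],[0,0,0]],
  [-1,[0,0,0],[0,0,0]],
  [-1,[0,0,0],[0,0,0]],
  [-1,[0,0,0],[0,0,0]],
  [-1,[0,0,-20],[0,0,0]],
  [-1,[0,0,-60],[0,0,0]],
  [-1,[0,0,-100],[0,0,0]],
  [-1,[0,0,-100],[0,0,0]],
])

```text
t: 9.28
eef_pos: [579.1, -184.5, 216.1]
tcp_rot: [0.992, 0.127, 0.005, 0.003]
force: [-0.2, -0.1, 0.6]
width: 1.006
grip_force: 0.0
```

```bash
python3 -c "
from h import *
go((443.5,339.6,180,29),(443.5,339.6,80,29))"
```

```text
t 9.28 [ 579.1 -184.5  216.1] yaw 14.55 tilt 0.0097 -0.0045 F [-0.2 -0.1  0.6] w 1.006 grip 0.0 j6 0.89
(443.5, 339.6, 180, 29) -> [ 5.000e-01 -5.413e+02  3.610e+01] rz -0.252
(443.5, 339.6, 80, 29) -> [ 5.000e-01 -5.413e+02  1.361e+02] rz -0.252
```

>>> move_arm([
  [-1,[0,-60,20],[0,0,-0.05]],
  [-1,[0,-120,30],[0,0,-0.1]],
  [-1,[0,-180,30],[0,0,-0.15]],
  [-1,[0,-240,30],[0,0,-0.2]],
  [-1,[0,-300,30],[0,0,-0.25]],
  [-1,[0,-360,30],[0,0,-0.252]],
  [-1,[0,-420,30],[0,0,-0.252]],
  [-1,[0,-480,30],[0,0,-0.252]],
  [-1,[0,-520,30],[0,0,-0.252]],
  [-1,[0,-541,30],[0,0,-0.252]],
  [-1,[0,-541,30],[0,0,-0.252]],
  [-1,[0,-541,30],[0,0,-0.252]],
  [-1,[0,-541,30],[0,0,-0.252]],
])

```text
t: 10.9
eef_pos: [441.2, 339.0, 179.3]
tcp_rot: [0.968, 0.249, -0.0, 0.0]
force: [0.3, 0.4, -0.3]
width: 1.001
grip_force: 0.0
```

```bash
python3 - <<'E'
from h import *
p,d=snapshot("top"); c=cloud("top",d)
m=(np.hypot(c[...,0]-577,c[...,1]+183)<70)&(abs(c[...,2]-69)<8)
print("placed",m.sum(),rect(onplane("top",np.argwhere(m)[:,::-1],69)))
print("expected",(576.8,-183.4))
go((443.5,339.6,80,29))
E
```

```text
placed 469 [ 574.5 -182.5   80.3   31.4   14.8]
expected (576.8, -183.4)
t 10.95 [441.2 339.1 179.4] yaw 28.88 tilt -0.0000 -0.0003 F [ 0.9  0.2 -1.8] w 0.995 grip 0.0 j6 1.59
(443.5, 339.6, 80, 29) -> [ 2.2  0.7 99.4] rz -0.002
```

>>> move_arm([
  [-1,[2,0.5,40],[0,0,0]],
  [-1,[2,0.5,75],[0,0,0]],
  [-1,[2,0.5,92],[0,0,0]],
  [-1,[2,0.5,99],[0,0,0]],
  [-1,[2,0.5,99],[0,0,0]],
  [1,[2,0.5,99],[0,0,0]],
  [1,[2,0.5,99],[0,0,0]],
  [1,[2,0.5,99],[0,0,0]],
  [1,[2,0.5,99],[0,0,0]],
  [1,[2,0.5,99],[0,0,0]],
  [1,[2,0.5,99],[0,0,0]],
  [1,[2,0.5,99],[0,0,0]],
])

```text
t: 12.45
eef_pos: [443.3, 341.1, 81.3]
tcp_rot: [0.968, 0.25, 0.001, -0.0]
force: [-0.5, -0.4, 5.7]
width: 0.341
grip_force: 71.3
```

```bash
python3 -c "
from h import *
go((551.8,-86.6,180,14.5),(551.8,-86.6,111,14.5))"
```

```text
t 12.45 [443.3 341.1  81.3] yaw 28.98 tilt 0.0012 0.0006 F [-0.5 -0.4  5.7] w 0.341 grip 71.3242757320404 j6 1.59
(551.8, -86.6, 180, 14.5) -> [-112.3  426.7  -98.7] rz 0.253
(551.8, -86.6, 111, 14.5) -> [-112.3  426.7  -29.7] rz 0.253
```

>>> move_arm([
  [1,[0,0,-30],[0,0,0]],
  [1,[0,0,-70],[0,0,0]],
  [1,[0,0,-99],[0,0,0]],
  [1,[-8,30,-99],[0,0,0.03]],
  [1,[-18,70,-99],[0,0,0.05]],
  [1,[-30,115,-99],[0,0,0.08]],
  [1,[-42,160,-99],[0,0,0.11]],
  [1,[-54,205,-99],[0,0,0.14]],
  [1,[-66,250,-99],[0,0,0.17]],
  [1,[-78,295,-99],[0,0,0.2]],
  [1,[-90,340,-99],[0,0,0.23]],
  [1,[-101,385,-99],[0,0,0.253]],
  [1,[-109,415,-99],[0,0,0.253]],
  [1,[-112,427,-99],[0,0,0.253]],
  [1,[-112,427,-90],[0,0,0.253]],
  [1,[-112,427,-75],[0,0,0.253]],
  [1,[-112,427,-55],[0,0,0.253]],
  [1,[-112,427,-42],[0,0,0.253]],
  [1,[-112,427,-36],[0,0,0.253]],
  [1,[-112,427,-36],[0,0,0.253]],
])

```text
t: 14.95
eef_pos: [551.5, -86.8, 115.9]
tcp_rot: [0.992, 0.126, -0.0, -0.0]
force: [0.2, -0.4, -6.6]
width: 0.337
grip_force: 70.9
```

```bash
python3 -c "
from h import *
go((552.8,-87,111.3,14.5))"
```

```text
t 14.95 [551.5 -86.8 115.9] yaw 14.50 tilt -0.0009 0.0003 F [ 0.2 -0.4 -6.6] w 0.337 grip 70.89120268821716 j6 1.03
(552.8, -87, 111.3, 14.5) -> [1.3 0.5 4.6] rz -0.000
```

>>> move_arm([
  [1,[1,0,1.5],[0,0,0]],
  [1,[1,0,3],[0,0,0]],
  [1,[1,0,4],[0,0,0]],
  [1,[1,0,4.7],[0,0,0]],
  [1,[1,0,5],[0,0,0]],
  [1,[1,0,5],[0,0,0]],
])

```text
t: 15.7
eef_pos: [552.6, -86.8, 111.4]
tcp_rot: [0.992, 0.126, 0.0, 0.0]
force: [-0.3, 0.6, -5.9]
width: 0.337
grip_force: 70.9
```

>>> move_arm([
  [1,[0,0,0.5],[0,0,0]],
  [1,[0,0,1],[0,0,0]],
  [1,[0,0,1],[0,0,0]],
])

```text
t: 16.08
eef_pos: [552.9, -86.9, 111.3]
tcp_rot: [0.992, 0.126, 0.0, 0.0]
force: [-4.4, 0.7, 2.6]
width: 0.342
grip_force: 71.8
```

>>> move_arm([
  [0.2,[0,0,0],[0,0,0]],
  [0,[0,0,0],[0,0,0]],
  [-0.5,[0,0,0],[0,0,0]],
  [-1,[0,0,0],[0,0,0]],
  [-1,[0,0,0],[0,0,0]],
  [-1,[0,0,0],[0,0,0]],
  [-1,[0,0,-20],[0,0,0]],
  [-1,[0,0,-60],[0,0,0]],
  [-1,[0,0,-90],[0,0,0]],
  [-1,[0,0,-90],[0,0,0]],
])

```text
t: 17.32
eef_pos: [554.7, -87.4, 205.5]
tcp_rot: [0.992, 0.126, 0.004, 0.002]
force: [0.5, -0.3, 0.7]
width: 0.998
grip_force: 0.0
```

```bash
python3 -c "
from h import *
go((475.8,150.8,180,-29.2),(475.8,150.8,180,61+0),(475.8,150.8,73,61))"
```

```text
t 17.32 [554.7 -87.4 205.5] yaw 14.49 tilt 0.0081 -0.0024 F [ 0.5 -0.3  0.7] w 0.998 grip 0.0 j6 1.03
(475.8, 150.8, 180, -29.2) -> [ -16.8 -250.3   25.5] rz 0.763
(475.8, 150.8, 180, 61) -> [ -16.8 -250.3   25.5] rz -0.812
(475.8, 150.8, 73, 61) -> [ -16.8 -250.3  132.5] rz -0.812
```

>>> move_arm([
  [-1,[-4,-55,10],[0,0,-0.18]],
  [-1,[-8,-115,20],[0,0,-0.36]],
  [-1,[-12,-175,22],[0,0,-0.54]],
  [-1,[-15,-225,22],[0,0,-0.7]],
  [-1,[-17,-250,22],[0,0,-0.81]],
  [-1,[-17,-250,22],[0,0,-0.81]],
  [-1,[-17,-250,22],[0,0,-0.81]],
  [-1,[-17,-250,22],[0,0,-0.81]],
])

```text
t: 18.32
eef_pos: [473.9, 150.1, 178.3]
tcp_rot: [0.863, 0.506, -0.0, 0.0]
force: [-0.3, -0.5, 0.8]
width: 1.0
grip_force: 0.0
```

```bash
python3 - <<'E'
from h import *
p,d=snapshot("top"); c=cloud("top",d)
m=(np.hypot(c[...,0]-564,c[...,1]+135)<105)&(abs(c[...,2]-69)<8)
n,l=cv2.connectedComponents(m.astype(np.uint8))
for i in range(1,n):
    if (l==i).sum()>50: print("placed",(l==i).sum(),rect(onplane("top",np.argwhere(l==i)[:,::-1],69)))
go((475.8,150.8,74,60.9))
E
```

```text
placed 470 [ 574.4 -182.7   80.6   31.2   14.8]
placed 461 [551.9 -86.2  80.   30.5  14.2]
t 18.38 [474.  150.1 178.3] yaw 60.77 tilt -0.0002 -0.0002 F [-0.5  0.3 -0. ] w 1.000 grip 0.0 j6 0.67
(475.8, 150.8, 74, 60.9) -> [  1.5   1.3 104.3] rz -0.002
```

>>> move_arm([
  [-1,[1.5,1,45],[0,0,0]],
  [-1,[1.5,1,80],[0,0,0]],
  [-1,[1.5,1,97],[0,0,0]],
  [-1,[1.5,1,103],[0,0,0]],
  [-1,[1.5,1,104],[0,0,0]],
  [1,[1.5,1,104],[0,0,0]],
  [1,[1.5,1,104],[0,0,0]],
  [1,[1.5,1,104],[0,0,0]],
  [1,[1.5,1,104],[0,0,0]],
  [1,[1.5,1,104],[0,0,0]],
  [1,[1.5,1,104],[0,0,0]],
])

```text
t: 19.75
eef_pos: [476.7, 152.1, 76.4]
tcp_rot: [0.862, 0.507, 0.002, 0.001]
force: [-1.1, -0.7, 6.4]
width: 0.68
grip_force: 77.1
```

```bash
python3 - <<'E'
from h import *
go((475.8,150.8,74,60.9))
p,d=snapshot("scene"); cv2.imwrite("pics/s2.png",cv2.resize(cv2.cvtColor(p,cv2.COLOR_RGB2BGR)[60:280,270:480],None,fx=2.5,fy=2.5))
E
```

```text
t 19.75 [476.7 152.1  76.4] yaw 60.90 tilt 0.0034 0.0004 F [-1.1 -0.7  6.4] w 0.680 grip 77.10398197174072 j6 0.67
(475.8, 150.8, 74, 60.9) -> [-1.6 -0.1  2.4] rz 0.000
```

View pics/s2.png

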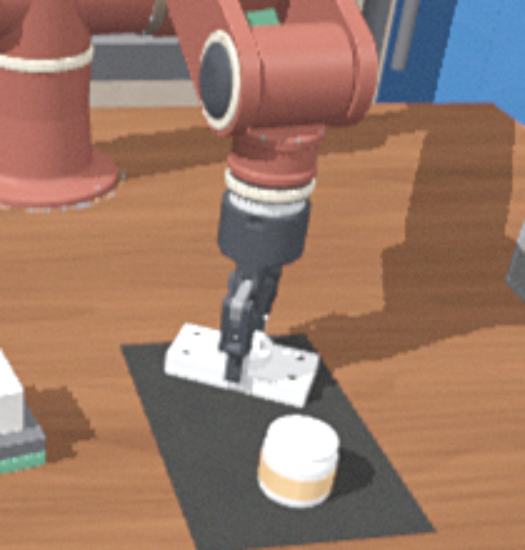

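The fingers hold the housing mid-flange at about crop (235,370), clear of the tin. I lift it, turn it and carry it over.

```bash
python3 -c "
from h import *
go((564,-133.8,186,104.5),(564,-133.8,150,104.5))"
```

```text
t 19.80 [476.7 152.1  76.4] yaw 60.90 tilt 0.0035 0.0005 F [ 0.  -0.1  5.3] w 0.678 grip 77.10353136062622 j6 0.67
(564, -133.8, 186, 104.5) -> [-207.3  215.3 -109.6] rz -0.761
(564, -133.8, 150, 104.5) -> [-207.3  215.3  -73.6] rz -0.761
```

>>> move_arm([
  [1,[0,0,-10],[0,0,0]],
  [1,[0,0,-40],[0,0,0]],
  [1,[0,0,-80],[0,0,0]],
  [1,[0,0,-110],[0,0,0]],
  [1,[-15,16,-110],[0,0,-0.05]],
  [1,[-40,42,-110],[0,0,-0.15]],
  [1,[-70,73,-110],[0,0,-0.27]],
  [1,[-100,104,-110],[0,0,-0.39]],
  [1,[-130,135,-110],[0,0,-0.51]],
  [1,[-160,166,-110],[0,0,-0.63]],
  [1,[-185,192,-110],[0,0,-0.73]],
  [1,[-202,210,-110],[0,0,-0.761]],
  [1,[-207,215,-110],[0,0,-0.761]],
  [1,[-207,215,-110],[0,0,-0.761]],
  [1,[-207,215,-110],[0,0,-0.761]],
])

```text
t: 21.68
eef_pos: [561.9, -132.6, 184.1]
tcp_rot: [0.612, 0.791, 0.0, -0.001]
force: [-1.0, 1.0, -3.5]
width: 0.679
grip_force: 76.6
```

```bash
python3 - <<'E'
from h import *
go((564,-133.8,150,104.5))
p,d=snapshot("scene"); cv2.imwrite("pics/s3.png",cv2.resize(cv2.cvtColor(p,cv2.COLOR_RGB2BGR)[80:280,150:350],None,fx=2.7,fy=2.7))
c=cloud("scene",d)
E
```

```text
t 21.68 [ 561.9 -132.6  184.1] yaw 104.54 tilt -0.0008 0.0007 F [-1.   1.  -3.5] w 0.679 grip 76.62408113479614 j6 -0.61
(564, -133.8, 150, 104.5) -> [-1.7  1.7 34.1] rz 0.001
```

View pics/s3.png

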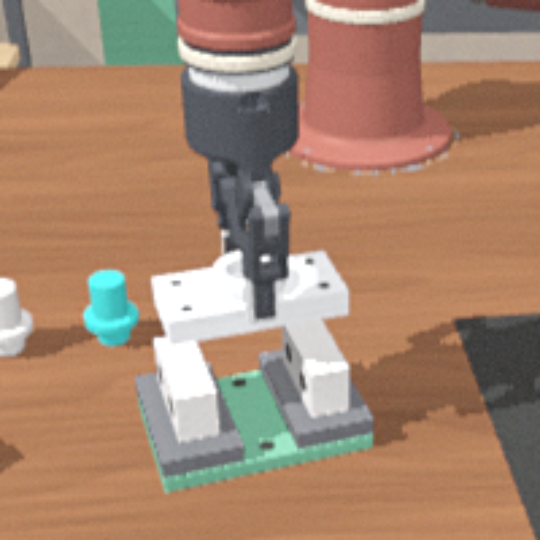

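The housing hangs level across both blocks, with its centre at about crop (255,280). I lower it.

>>> move_arm([
  [1,[-1.5,1.5,12],[0,0,0]],
  [1,[-1.5,1.5,23],[0,0,0]],
  [1,[-1.5,1.5,30],[0,0,0]],
  [1,[-1.5,1.5,33],[0,0,0]],
  [1,[-1.5,1.5,34],[0,0,0]],
  [1,[-1.5,1.5,35],[0,0,0]],
  [1,[-1.5,1.5,36],[0,0,0]],
  [1,[-1.5,1.5,36],[0,0,0]],
])

```text
t: 22.72
eef_pos: [564.2, -134.7, 148.5]
tcp_rot: [0.612, 0.791, 0.0, 0.0]
force: [-0.2, -0.0, -3.9]
width: 0.68
grip_force: 76.6
```

>>> move_arm([
  [1,[0,0,0.7],[0,0,0]],
  [1,[0,0,1.4],[0,0,0]],
  [1,[0,0,2],[0,0,0]],
  [1,[0,0,2.4],[0,0,0]],
  [1,[0,0,2.4],[0,0,0]],
])

```text
t: 23.35
eef_pos: [564.3, -134.7, 146.5]
tcp_rot: [0.612, 0.791, 0.0, 0.0]
force: [-1.8, -0.0, -0.5]
width: 0.68
grip_force: 77.0
```

>>> move_arm([
  [1,[0,0,0.5],[0,0,0]],
  [1,[0,0,0.5],[0,0,0]],
])

```text
t: 23.6
eef_pos: [564.5, -134.8, 146.4]
tcp_rot: [0.612, 0.791, 0.0, 0.0]
force: [-3.7, -0.0, 4.5]
width: 0.68
grip_force: 77.6
```

>>> move_arm([
  [-0.4,[0,0,0],[0,0,0]],
  [-0.6,[0,0,0],[0,0,0]],
  [-1,[0,0,0],[0,0,0]],
  [-1,[0,0,0],[0,0,0]],
  [-1,[0,0,0],[0,0,0]],
  [-1,[0,0,0],[0,0,0]],
  [-1,[0,0,-15],[0,0,0]],
  [-1,[0,0,-45],[0,0,0]],
  [-1,[0,0,-80],[0,0,0]],
  [-1,[0,0,-80],[0,0,0]],
])

```text
t: 24.85
eef_pos: [566.3, -135.4, 230.7]
tcp_rot: [0.612, 0.791, 0.001, 0.004]
force: [0.6, 0.1, 0.5]
width: 0.998
grip_force: 0.0
```

```bash
python3 -c "
from h import *
go((444.5,-341.2,200,104.5),(444.5,-341.2,200,90),(444.5,-341.2,104,90))"
```

```text
t 24.85 [ 566.3 -135.4  230.7] yaw 104.50 tilt 0.0082 -0.0031 F [0.6 0.1 0.5] w 0.998 grip 0.0 j6 -0.62
(444.5, -341.2, 200, 104.5) -> [-168.7 -169.4   30.7] rz 0.000
(444.5, -341.2, 200, 90) -> [-168.7 -169.4   30.7] rz 0.253
(444.5, -341.2, 104, 90) -> [-168.7 -169.4  126.7] rz 0.253
```

>>> move_arm([
  [-1,[-35,-35,0],[0,0,0]],
  [-1,[-75,-75,10],[0,0,0]],
  [-1,[-115,-115,25],[0,0,0]],
  [-1,[-150,-150,28],[0,0,0]],
  [-1,[-169,-169,28],[0,0,0]],
  [-1,[-169,-169,28],[0,0,0]],
  [-1,[-169,-169,28],[0,0,0]],
  [-1,[-169,-169,28],[0,0,0]],
])

```text
t: 25.85
eef_pos: [443.4, -339.6, 197.3]
tcp_rot: [0.612, 0.791, 0.0, -0.0]
force: [-0.4, 0.6, 0.7]
width: 1.0
grip_force: 0.0
```

```bash
cat >> h.py <<'E'
def circ(n,c,xy,z,rad):
    m=(np.hypot(c[...,0]-xy[0],c[...,1]-xy[1])<rad+15)&(abs(c[...,2]-z)<5)
    # exact plane by rays, outline of largest blob
    k=cv2.findContours(m.astype(np.uint8),cv2.RETR_EXTERNAL,cv2.CHAIN_APPROX_NONE)[0]; k=max(k,key=cv2.contourArea)[:,0]
    w=onplane(n,k,z).astype(np.float32); e=cv2.fitEllipse(w); return np.round([*e[0],*e[1]],1),int(m.sum())
E
python3 - <<'E'
from h import *
for n in ("top","scene"):
    p,d=snapshot(n); c=cloud(n,d)
    cv2.imwrite(f"pics/{n}4.png",cv2.cvtColor(p,cv2.COLOR_RGB2BGR))
    print(n,"boss",circ(n,c,(564,-135),104,26))
    m=(np.hypot(c[...,0]-564,c[...,1]+135)<95)&(abs(c[...,2]-90)<6)
    print(rect(onplane(n,np.argwhere(m)[:,::-1],90)),m.sum())
go((444.5,-341.2,104,104.5))
a=cv2.imread("pics/top4.png")[150:260,270:400];b=cv2.imread("pics/scene4.png")[150:290,150:310]
cv2.imwrite("pics/c4.png",np.hstack([cv2.resize(a,(390,330)),cv2.resize(b,(377,330))]))
E
```

```text
top boss (array([ 562.6, -134.5,   49. ,   49.7]), 238)
[ 562.8 -134.7  130.1   60.6  -75.5] 1140
scene boss (array([ 566.9, -135.4,   50.3,   56.1]), 253)
[ 567.5 -134.7  131.5   71.8  -75.5] 1044
t 25.95 [ 443.4 -339.7  197.5] yaw 104.58 tilt 0.0000 0.0001 F [ 0.5  0.8 -0.4] w 1.004 grip 0.0 j6 -1.04
(444.5, -341.2, 104, 104.5) -> [-1.7  0.7 93.5] rz 0.001
```

View pics/c4.png

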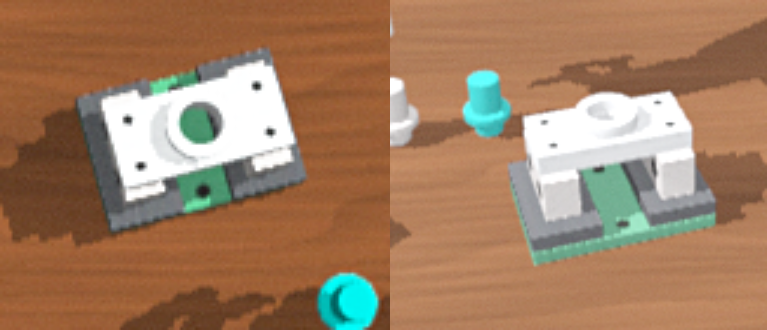

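The housing is square across both blocks, and the driver's bore at crop (200,123) is centred over the slot. Now the driver.

>>> move_arm([
  [-1,[-1.5,0.5,35],[0,0,0]],
  [-1,[-1.5,0.5,70],[0,0,0]],
  [-1,[-1.5,0.5,86],[0,0,0]],
  [-1,[-1.5,0.5,92],[0,0,0]],
  [-1,[-1.5,0.5,93],[0,0,0]],
  [-1,[-1.5,0.5,93],[0,0,0]],
  [1,[-1.5,0.5,93],[0,0,0]],
  [1,[-1.5,0.5,93],[0,0,0]],
  [1,[-1.5,0.5,93],[0,0,0]],
  [1,[-1.5,0.5,93],[0,0,0]],
  [1,[-1.5,0.5,93],[0,0,0]],
  [1,[-1.5,0.5,93],[0,0,0]],
  [1,[-1.5,0.5,93],[0,0,0]],
], grip_force=60)

```text
t: 27.58
eef_pos: [444.0, -342.1, 104.9]
tcp_rot: [0.612, 0.791, -0.0, 0.0]
force: [0.1, 1.1, 3.9]
width: 0.333
grip_force: 59.4
```

```bash
python3 -c "
from h import *
go((564,-134.6,235,104.5))"
```

```text
t 27.57 [ 444.  -342.1  104.9] yaw 104.49 tilt 0.0005 -0.0004 F [0.1 1.1 3.9] w 0.333 grip 59.441826939582825 j6 -1.04
(564, -134.6, 235, 104.5) -> [ 170.9  168.1 -130.1] rz -0.000
```

>>> move_arm([
  [1,[0,0,-20],[0,0,0]],
  [1,[0,0,-60],[0,0,0]],
  [1,[0,0,-100],[0,0,0]],
  [1,[0,0,-130],[0,0,0]],
  [1,[15,15,-130],[0,0,0]],
  [1,[40,39,-130],[0,0,0]],
  [1,[70,69,-130],[0,0,0]],
  [1,[100,98,-130],[0,0,0]],
  [1,[130,128,-130],[0,0,0]],
  [1,[153,151,-130],[0,0,0]],
  [1,[166,163,-130],[0,0,0]],
  [1,[170,167.5,-130],[0,0,0]],
  [1,[170,167.5,-130],[0,0,0]],
  [1,[170,167.5,-130],[0,0,0]],
  [1,[170,167.5,-130],[0,0,0]],
])

```text
t: 29.45
eef_pos: [563.1, -136.2, 234.6]
tcp_rot: [0.613, 0.79, -0.0, 0.0]
force: [0.8, 0.6, -5.2]
width: 0.333
grip_force: 60.0
```

```bash
python3 - <<'E'
from h import *
go((563.5,-135.4,189,104.5))
for n in ("top","scene"):
    p,d=snapshot(n); c=cloud(n,d); cv2.imwrite(f"pics/{n}5.png",cv2.cvtColor(p,cv2.COLOR_RGB2BGR))
    if n=="scene":
        # widest collar band of driver in scene: edges of points near the driver, z 152..160
        for z0,z1 in ((131,145),(150,158)):
            m=(np.hypot(c[...,0]-564,c[...,1]+135)<35)&(c[...,2]>z0)&(c[...,2]<z1)
            q=c[m]; print(z0,m.sum(),"y mid %.1f"%((q[:,1].min()+q[:,1].max())/2),"xmax %.1f"%q[:,0].max())
        m=(np.hypot(c[...,0]-564,c[...,1]+135)<34)&(abs(c[...,2]-104.5)<3); q=c[m]; print("boss",m.sum(),q[:,:2].min(0),q[:,:2].max(0))
cv2.imwrite("pics/c5.png",cv2.resize(cv2.imread("pics/scene5.png")[110:250,170:330],None,fx=4,fy=4))
E
```

```text
t 29.45 [ 563.1 -136.2  234.6] yaw 104.42 tilt 0.0000 -0.0002 F [ 0.8  0.6 -5.2] w 0.333 grip 59.9832808971405 j6 -0.62
(563.5, -135.4, 189, 104.5) -> [ 0.7  0.6 45.6] rz -0.001
131 71 y mid -137.5 xmax 577.6
150 95 y mid -137.7 xmax 586.4
boss 207 [ 537.40200693 -159.86185394] [ 590.45551756 -110.6763035 ]
```

View pics/c5.png

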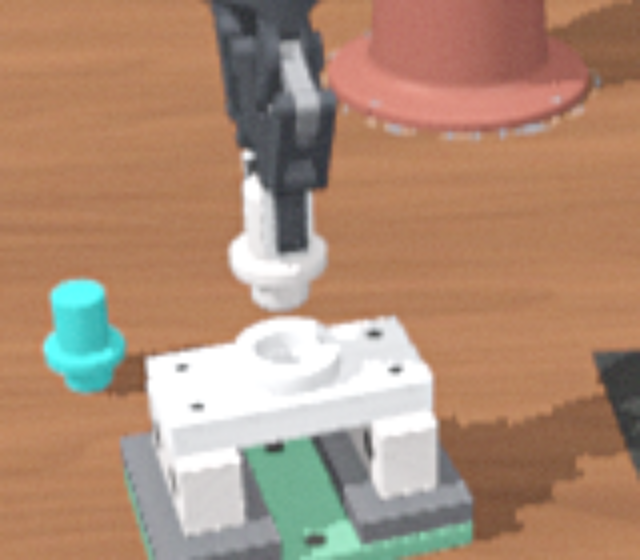

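The driver hangs upright above the bore, pilot tip at crop (280,298) and bore at (290,350). It is about 1.5 mm too far in -y, so I correct that and go in.

>>> move_arm([
  [1,[1.4,0.8,8],[0,0,0]],
  [1,[1.4,0.8,18],[0,0,0]],
  [1,[1.4,0.8,23],[0,0,0]],
  [1,[1.4,0.8,27],[0,0,0]],
  [1,[1.4,0.8,31],[0,0,0]],
  [1,[1.4,0.8,35],[0,0,0]],
  [1,[1.4,0.8,38],[0,0,0]],
  [1,[1.4,0.8,38],[0,0,0]],
])

```text
t: 30.55
eef_pos: [563.7, -133.8, 196.2]
tcp_rot: [0.612, 0.791, -0.0, -0.0]
force: [-0.2, -0.6, -4.2]
width: 0.338
grip_force: 60.0
```

```bash
python3 -c "
from h import *
go((563.5,-134.7,189,104.5));print(get_state()['wrist_torque'])"
```

```text
t 30.55 [ 563.7 -133.8  196.2] yaw 104.50 tilt -0.0005 0.0002 F [-0.2 -0.6 -4.2] w 0.338 grip 59.98196303844452 j6 -0.61
(563.5, -134.7, 189, 104.5) -> [-0.8 -0.4  7.2] rz -0.000
[-0.02456867 -0.0125143  -0.02040535]
```

In the bore without contact. Lower to the collar.

>>> move_arm([
  [1,[-0.5,-0.2,2],[0,0,0]],
  [1,[-0.5,-0.2,4],[0,0,0]],
  [1,[-0.5,-0.2,5.5],[0,0,0]],
  [1,[-0.5,-0.2,6.5],[0,0,0]],
  [1,[-0.5,-0.2,7],[0,0,0]],
  [1,[-0.5,-0.2,7],[0,0,0]],
])

```text
t: 31.3
eef_pos: [563.7, -134.4, 189.5]
tcp_rot: [0.612, 0.791, -0.0, -0.0]
force: [0.1, -0.5, -4.0]
width: 0.334
grip_force: 60.0
```

>>> move_arm([
  [1,[0,0,0.5],[0,0,0]],
  [1,[0,0,1],[0,0,0]],
  [1,[0,0,1],[0,0,0]],
])

```text
t: 31.68
eef_pos: [563.8, -134.4, 189.0]
tcp_rot: [0.612, 0.791, -0.0, 0.0]
force: [-1.5, -0.4, -0.4]
width: 0.335
grip_force: 60.1
```

>>> move_arm([
  [1,[0,0,0.3],[0,0,0]],
  [0.2,[0,0,0.3],[0,0,0]],
  [0,[0,0,0.3],[0,0,0]],
  [-0.5,[0,0,0.3],[0,0,0]],
  [-1,[0,0,0.3],[0,0,0]],
  [-1,[0,0,0.3],[0,0,0]],
  [-1,[0,0,0.3],[0,0,0]],
  [-1,[0,0,-15],[0,0,0]],
  [-1,[0,0,-50],[0,0,0]],
  [-1,[0,0,-90],[0,0,0]],
  [-1,[-60,-60,-100],[0,0,0]],
  [-1,[-110,-110,-100],[0,0,0]],
  [-1,[-150,-150,-100],[0,0,0]],
  [-1,[-150,-150,-100],[0,0,0]],
  [-1,[-150,-150,-100],[0,0,0]],
])

```text
t: 33.55
eef_pos: [455.3, -318.7, 289.9]
tcp_rot: [0.614, 0.79, -0.0, 0.001]
force: [-0.3, 0.3, 0.5]
width: 0.999
grip_force: 0.0
```

```bash
python3 - <<'E'
from h import *
for n in ("top","scene"):
    p,d=snapshot(n); c=cloud(n,d); cv2.imwrite(f"pics/{n}6.png",cv2.cvtColor(p,cv2.COLOR_RGB2BGR))
    print(n,"drv top",circ(n,c,(564,-135),146,15))
    m=(np.hypot(c[...,0]-564,c[...,1]+135)<95)&(abs(c[...,2]-90)<6)
    print(rect(onplane(n,np.argwhere(m)[:,::-1],90)))
go()
a=cv2.imread("pics/top6.png")[150:260,270:400];b=cv2.imread("pics/scene6.png")[130:270,150:310]
cv2.imwrite("pics/c6.png",np.hstack([cv2.resize(a,(390,330)),cv2.resize(b,(377,330))]))
E
```

```text
top drv top (array([ 562.6, -134.8,   27.6,   28.2]), 154)
[ 562.8 -134.7  130.2   60.3  -75.6]
scene drv top (array([ 567. , -135.8,   29.1,   35.6]), 130)
[ 567.4 -134.7  131.5   71.6  -75.5]
t 33.65 [ 456.3 -316.9  289.3] yaw 104.49 tilt 0.0010 -0.0002 F [ 0.1 -0.1  0.1] w 0.999 grip 0.0 j6 -0.99
```

View pics/c6.png

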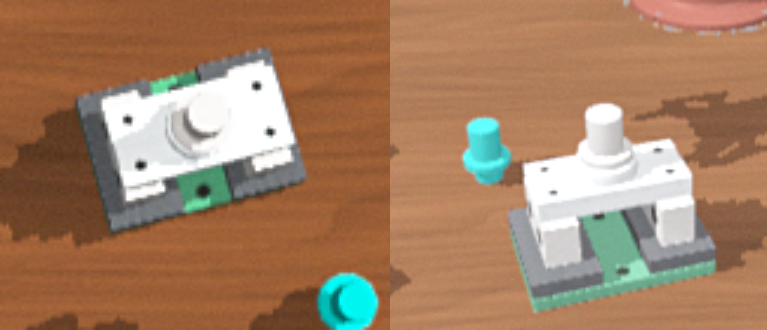

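The driver stands upright with its collar on the boss (shank top at crop (605,110)), within about 1 mm of the housing centre. Everything is released and the arm is clear.

```bash
python3 -c "
from plant import *
print(hand_in())"
```

```text
the job is handed in; nothing more can be done
None
```

The job is handed in: blocks on the lands, housing across them and driver seated in the bore, finished by about 34 s with the driver within about 1 mm of the housing centre; no verdict was returned.

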